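# Plug the relay into the sloping test dock

### The job

Pick up the standing relay with the rectangular foot and plug it into the large socket of the sloping relay test dock. The socket may be clamped anywhere along its rails, so find its opening by feel or sight, push the relay fully home until its shoulder is flush on the socket, and let go. Do not shove the round-footed relay, the parts tray or the screwdriver.

Things in the scene. Friction and masses are not known exactly. Their poses are not given: they have to be found in the camera images.
- relay: The relay to plug in, 96 mm tall, 0.18-0.35 kg, standing on its foot. Grey body 60 (its x) x 44 (y) x 70 mm on a black rectangular plug foot 46 (x) x 30 (y) x 26 mm; the step between is the shoulder. Origin: centre of the foot's underside, z up through the body. Grip it across the 44 mm sides (along y). Fits either way round (half turn about z).
- deck: Fixed sloping aluminium deck of the test dock, 134 x 250 mm, tilted 30 deg. Origin: centre of its upper surface, 52 mm above the bench. x runs up the slope (towards the robot), y level across, z is its normal, leaning away from the robot, as the dock faces the bench front. The relay plugs in along the deck's -z with its x along the deck's x (or opposite); seated, its origin is 8 mm above the deck.
- socket_mid (a point): Middle of the large socket's travel, at its mouth: deck x 0, y -50, z 34 mm. The dark grey socket block, 92 (deck x) x 70 (y) x 34 mm high, is clamped on two rails with its hole centre anywhere within 12 mm of this point along the deck's y. The offset is not reported: find it by touch or by eye. The clamp holds against pushes under 50 N.
- hole_depth (a point): Bottom of the large socket's hole, at mid travel (deck z 6 mm). The hole is 48 (deck x) x 32 (y) mm and 28 mm deep with a 3 mm chamfer at its mouth. A spring contact in its up-slope wall rubs on the foot: the relay does not drop in by its own weight; it must be pushed home, with up to about 20 N.
- small_socket (a point): Mouth centre of the smaller fixed socket block (60 x 46 x 30 mm, hole 30 x 20 mm) on the same deck at deck y +80 mm: for another part, too small for the relay. Between the two sockets are low studs, 10 mm high.
- spare: Another relay to be left alone: squat square body 54 x 54 x 48 mm on a round foot 42 mm across and 26 mm high, standing on the bench. Origin: centre of the foot's underside, z up. It and the relay may have swapped places.
- tray: Bystander: open grey parts tray 140 x 90 x 30 mm. Origin: centre of its underside.
- driver: Bystander: black-handled screwdriver lying on the bench, 200 mm long along its x. Origin at its middle, on the underside.
Mind the look-alikes: they are no part of the job. Leave any brown, green or purple look-alike of the relay alone.

How it is judged:
By the outcome, as a careful person would: the job done as asked, in the order asked, and still so for the second after the job is handed in, with the robot touching nothing.
It also fails if it takes over 61 s, if anything falls off the work surface, if the arm or the gripper's body presses on something with over 40 N, if the wrist force passes 120 N, or if a joint passes its speed limit or range.

### The arm

A 6-joint arm with a two-finger parallel gripper is mounted at the origin on the work surface. World frame = base frame: x ahead of the robot, y to its left, z up, the work surface at z = 0. Lengths are in m, angles in degrees, forces in N, time in s.
With the tool pointing down it reaches from about 0.35 to 0.775 m from the base axis. Payload 7.3 kg.
Tool frame: the origin (TCP) lies between the finger pads; the fingertips stand 8 mm ahead of it and the grasp point (between the pads) lies 11 mm behind it (tip_extent is the z of the fingertips in the tool frame, in m); z points along the fingers, y is the line along which they close (so a half turn about z gives the same grasp; the last joint's range is limited). The gripper opens to 92 mm and grips with 3 to 60 N. Pads are 19 mm wide; open, the fingers measure 130 mm over their backs; the gripper's body (75 mm by 190 mm) begins 47 mm behind the grasp point.
Start: joints at [66.807, 19.595, 87.324, -0, 73.075, -8.365], TCP at [0.134, 0.508, 0.235] pointing down, gripper open.
Joint ranges: [-145.02, 145.02], [-44.19, 115.74], [2.07, 154.8], [-57.11, 237.11], [16.16, 152.29], [-177.93, 177.93]. Speed limits (degrees/s): [147.25, 147.25, 180, 180, 180, 180].

### API

Orientations are given as [roll, pitch, yaw] about the fixed x, y, z axes, in that order (R = Rz(yaw) Ry(pitch) Rx(roll)).
In Python, from bench import reach, servo_line, move_j, command_gripper, hold, inverse_kinematics, read_state, read_camera, Unreachable, close_job, search_frame, tip_extent gives the robot as it stands. Calls block until the motion is done:
- reach(position, orientation): joint-space move of the TCP to a pose.
- servo_line(position, orientation=None, feed=0.15, max_force=None): straight line of the TCP; orientation=None keeps the orientation; feed is the mean speed in m/s. With max_force (N) it stops when the force on the tool has changed by that much, and returns True; else False.
- move_j(angles): joint-space move.
- command_gripper(opening, effort=None): finger opening in m; effort is the grip in N (None keeps the last); returns when the fingers have stopped.
- hold(seconds).
- inverse_kinematics(position, orientation): joint angles nearest the present ones, or None.
- read_state(): the state.
- read_camera(name): name is "scene" or "side" or "wrist"; returns a dict with "frame" (480x640x3 uint8, red, green, blue), "depth" (480x640 float32, m along the optical axis (not along the pixel's ray), 0 where there is no reading), "fx", "fy", "cx", "cy" (pixels), "extrinsics" (4x4, takes a point from world to camera coordinates). Camera axes: x right, y down, z forward; pixel columns grow to the right and rows downward; lengths in m; the calibration is good to about 2 mm. A picture is of the moment at which its call begins.
A pose or a line that the arm cannot do raises Unreachable and nothing moves.
- close_job(): hands the job in; it is judged then, once.
Trained networks look in a picture, given as the dict that the camera call returned (one of the last four; its "shot" number tells which), for a name from the list of things; names that differ only in an ending like _2 or _b are one class to them, and where a whole thing is asked for, a point or a joint stands for the part that bears it (a point fixed in the world has none). Each returns a list of dicts, best first, with "confidence" (0 to 1); they miss things now and then, are a little off and sometimes report something else, mostly with a low value. They report only what shows in the picture. A call takes as long as a camera call. They do not tell look-alikes from the thing itself.
- search_frame(picture, query): "location" ([row, column] in pixels, amid what is visible of it).
The state is a dict: "time": time; "qpos": joint angles; "joint_vel": joint speeds; "effort": joint torques, N m; "ee_pos": TCP position; "tcp_rot": TCP orientation; "force": force on the tool from outside, world axes, zero at the start; "moment": the same for the moment, N m; "opening": finger opening in m; "grip_force": force on a finger pad.
Only numpy, scipy, OpenCV 4.12 (cv2) and the standard library are available. Lean on these libraries where they do the work, as an engineer would, in place of code of your own. Each camera call takes 0.05 s, during which the arm holds its last target. There are 200 camera calls.

## Working session

There is one attempt and no reset: what is moved stays moved. The work goes in short steps, each a Python script; the robot and the scene stay as the last script left them, time stands still between calls to the robot, and variables do not carry over. Pictures are saved under pics/ and viewed, at most 10 in all, crops included, and the job is handed in when it is done.

```bash
mkdir -p pics
cat > h.py <<'E'
import numpy as np, cv2
from bench import *
def save(p,name,crop=None,scale=1):
    im=cv2.cvtColor(p["frame"],cv2.COLOR_RGB2BGR)
    if crop: r0,r1,c0,c1=crop; im=im[r0:r1,c0:c1]
    if scale!=1: im=cv2.resize(im,None,fx=scale,fy=scale,interpolation=cv2.INTER_CUBIC)
    cv2.imwrite("pics/"+name,im)
def cloud(p):
    d=p["depth"]; v,u=np.mgrid[:480,:640]
    c=np.stack([(u-p["cx"])/p["fx"]*d,(v-p["cy"])/p["fy"]*d,d],-1)
    E=np.array(p["extrinsics"]); w=(c-E[:3,3])@E[:3,:3]
    w[d<=0]=np.nan
    return w
E
python3 - <<'E'
from h import *
print(read_state())
for n in("scene","side"):
    p=read_camera(n); save(p,n+"0.png"); w=cloud(p); np.savez(n+".npz",w=w,f=p["frame"])
    E=np.array(p["extrinsics"]);print(n,-E[:3,:3].T@E[:3,3])
    for q in("relay","deck","socket_mid","small_socket","spare","tray","driver"):
        for r in search_frame(p,q)[:4]:
            i,j=map(int,r["location"]); print(n,q,i,j,round(r["confidence"],2),w[i,j].round(3))
E
```

```text
{'time': 0.0, 'qpos': array([ 6.68083740e+01,  1.96347267e+01,  8.73763913e+01, -6.78294682e-04,
        7.30751704e+01, -8.36357626e+00]), 'joint_vel': array([-0.03756665,  0.00886107, -0.03919661, -0.1646453 ,  0.03229457,
       -0.13411516]), 'effort': array([ 6.70434438e-04, -4.31253290e+01, -2.44218296e+01,  7.17838830e-02,
        5.60220599e-02, -1.10181243e-04]), 'ee_pos': array([0.13416909, 0.50716081, 0.23406556]), 'tcp_rot': array([-1.79914535e+02, -1.19092722e-02,  1.65172139e+02]), 'force': array([ 0.25768851, -0.65186786, -0.35369845]), 'moment': array([ 0.00221374, -0.01593843, -0.01188106]), 'grip_force': 0.0, 'opening': 0.09208272535504264}
scene [1.10880625 0.26337566 0.73224569]
scene relay 162 372 0.98 [0.369 0.163 0.085]
scene relay 185 434 0.62 [0.398 0.289 0.081]
scene relay 225 418 0.6 [0.507 0.274 0.081]
scene relay 267 301 0.57 [0.656 0.103 0.09 ]
scene deck 193 230 0.58 [ 0.514 -0.08   0.075]
scene socket_mid 193 229 0.63 [ 0.514 -0.082  0.076]
scene socket_mid 357 264 0.16 [0.79  0.081 0.021]
scene small_socket 191 232 0.79 [ 0.506 -0.08   0.074]
scene spare 292 369 0.75 [0.664 0.219 0.075]
scene tray 261 489 0.87 [0.489 0.415 0.001]
scene driver 355 264 0.74 [0.789 0.081 0.025]
side [ 0.30601039 -0.68222755  0.72689394]
side relay 236 265 0.92 [0.449 0.142 0.07 ]
side relay 235 346 0.92 [0.612 0.068 0.083]
side relay 201 266 0.76 [0.479 0.247 0.09 ]
side relay 209 221 0.57 [0.373 0.256 0.087]
side socket_mid 324 319 0.82 [ 0.484 -0.123  0.05 ]
side small_socket 321 314 0.59 [ 0.476 -0.117  0.055]
side spare 203 333 0.57 [0.633 0.206 0.073]
side tray 189 253 0.81 [0.477 0.411 0.024]
side driver 236 410 0.74 [0.781 0.081 0.023]
side driver 187 255 0.24 [0.49  0.451 0.004]
```

View pics/scene0.png

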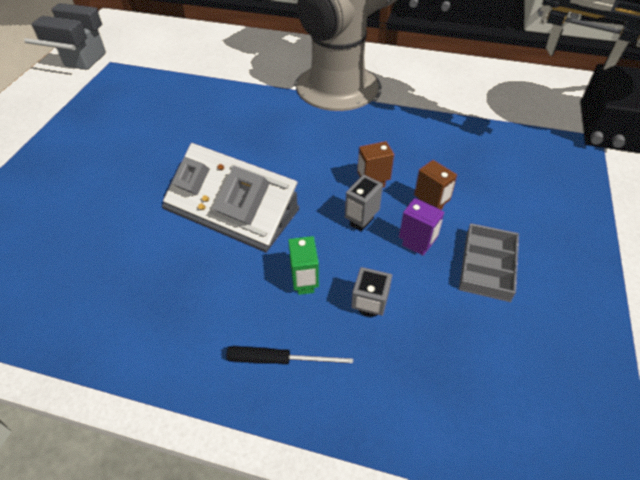

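View pics/side0.png

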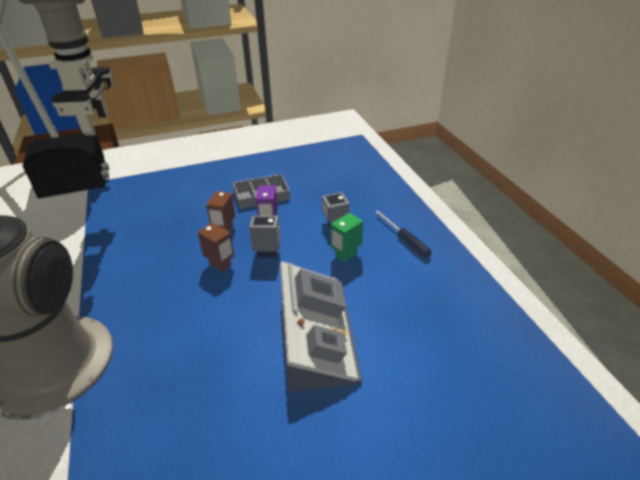

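The scene picture shows the dock at about (195,230), with the large socket at (193,240) and the small one at (175,188). The candidates are brown (162,375), brown (185,436), purple (225,421), green (265,303), grey tall (203,363) and grey squat (291,371), which is the spare. I choose the grey tall one at (203,363), seen in the side view at (234,265). I'll check it in a close crop.

Run:
```python
from h import *
S=np.load("scene.npz");D=np.load("side.npz")
a=cv2.resize(S["f"][130:330,270:470],(400,400),interpolation=cv2.INTER_CUBIC)
b=cv2.resize(D["f"][170:290,190:310],(400,400),interpolation=cv2.INTER_CUBIC)
cv2.imwrite("pics/crop.png",cv2.cvtColor(np.hstack([a,b]),cv2.COLOR_RGB2BGR))
P=[]
for n,X,c in(("scene",S,(203,363)),("side",D,(234,265))):
    w=X["w"]; f=X["f"].astype(int)
    r=w[c[0]-35:c[0]+35,c[1]-30:c[1]+30].reshape(-1,3); col=f[c[0]-35:c[0]+35,c[1]-30:c[1]+30].reshape(-1,3)
    g=(np.ptp(col,axis=1)<30)
    t=r[g&(r[:,2]>.089)&(r[:,2]<.105)]
    m=np.nanmedian(t,0); t=t[np.linalg.norm(t[:,:2]-m[:2],axis=1)<.05]
    print(n,len(t),m.round(4),cv2.minAreaRect((t[:,:2]*1000).astype(np.float32)))
# everything above bench, per object: (scene)
for X in(S,D):
    w=X["w"]; r=w.reshape(-1,3); r=r[~np.isnan(r).any(1)]
    r=r[(r[:,2]>.06)&(r[:,2]<.12)&(r[:,0]>.3)&(r[:,0]<.72)&(r[:,1]>.03)&(r[:,1]<.36)]
    im=np.zeros((420,330),np.uint8); im[((r[:,0]-.3)*1000).astype(int),((r[:,1]-.03)*1000).astype(int)]=255
    im=cv2.morphologyEx(im,cv2.MORPH_CLOSE,np.ones((7,7)))
    n,l,s,c=cv2.connectedComponentsWithStats(im)
    for k in range(1,n):
        if s[k,4]>200: print((c[k][::-1]/1000+[.3,.03]).round(3),s[k], cv2.minAreaRect(np.argwhere(l==k).astype(np.float32)))
# deck plane
w=S["w"]; reg=w[140:255,160:305].reshape(-1,3); col=S["f"][140:255,160:305].reshape(-1,3)
al=(col.min(1)>150)&(reg[:,2]>.012)&~np.isnan(reg[:,0]); q=reg[al]
for _ in range(4):
    A=np.c_[q[:,:2],np.ones(len(q))]; s=np.linalg.lstsq(A,q[:,2],rcond=None)[0]; e=abs(A@s-q[:,2]); q=q[e<max(.004,2*np.median(e))]
nn=np.array([-s[0],-s[1],1]);nn/=np.linalg.norm(nn)
print("plane",len(q),nn,"tilt",np.degrees(np.arccos(nn[2])),"dir",np.degrees(np.arctan2(nn[1],nn[0])))
z=nn; y=np.cross([0,0,1],z)*1; y/=np.linalg.norm(y); y=-y*np.sign(y[1]); x=np.cross(y,z)
u=np.c_[q@x,q@y]; r=cv2.minAreaRect((u*1000).astype(np.float32)); print(r)
o=x*r[0][0]/1000+y*r[0][1]/1000+z*(q@z).mean(); print("x",x,"y",y,"o",o)
```

```text
scene 601 [0.4587 0.1644 0.0955] ((455.3662109375, 163.98635864257812), (44.9208984375, 63.63545608520508), 69.84449768066406)
side 364 [0.4523 0.1575 0.0953] ((453.1159362792969, 161.43304443359375), (47.69049072265625, 60.23569869995117), 67.51841735839844)
[0.344 0.163] [  98   10   73   68 2691] ((43.29213333129883, 133.4325714111328), (47.169898986816406, 62.3278694152832), 32.0053825378418)
[0.377 0.289] [ 223   42   73   70 2699] ((75.49256896972656, 259.6998291015625), (62.51423263549805, 48.77552032470703), 57.61932373046875)
[0.455 0.164] [ 103  120   62   72 2697] ((154.8218994140625, 133.60610961914062), (45.85179901123047, 64.02892303466797), 68.68209075927734)
[0.487 0.278] [ 212  155   71   64 2722] ((187.0377960205078, 247.30282592773438), (61.948848724365234, 47.48249435424805), 71.1139144897461)
[0.628 0.097] [  36  292   63   73 2636] ((327.3648376464844, 66.80149841308594), (62.931678771972656, 44.964683532714844), 24.145544052124023)
[0.645 0.219] [ 161  315   56   60 3019] ((344.8577880859375, 188.87896728515625), (54.89549255371094, 58.42190933227539), 88.40885
[... 424 characters left out ...]
.38013458251953)
[0.485 0.272] [ 209  155   72   60 2534] ((184.91856384277344, 244.17196655273438), (65.92192840576172, 44.80000686645508), 70.34617614746094)
[0.624 0.093] [  32  289   62   73 2624] ((324.21136474609375, 64.14949035644531), (63.05299758911133, 45.7921142578125), 23.96249008178711)
[0.641 0.216] [ 158  314   59   56 2809] ((341.5, 187.0), (58.0, 55.0), 90.0)
plane 3294 [ 0.48304607 -0.11061255  0.86858008] tilt 29.705947212202805 dir -12.89777253179255
((-407.2468566894531, -10.152236938476562), (133.56857299804688, 251.02963256835938), 0.3677029013633728)
x [-0.8466657   0.19387769  0.49554883] y [-0.22321222 -0.97476987  0.        ] o [ 0.48784398 -0.10129622  0.05132285]
```

View pics/crop.png

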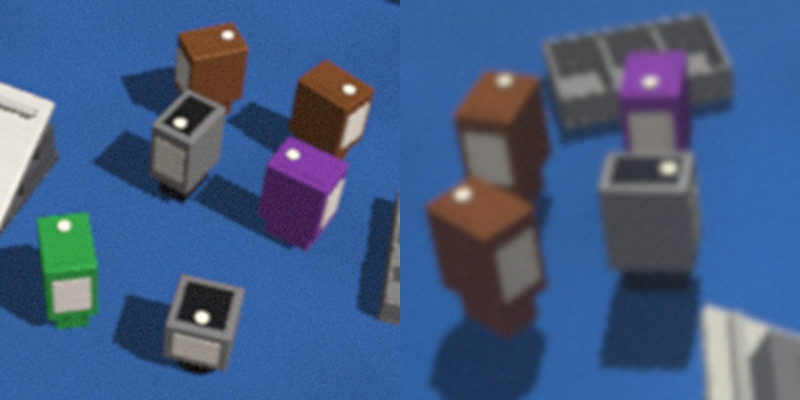

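The crop confirms it: the tall grey body on a black rectangular foot, 96 mm high, at about (0.454, 0.162), and the spare is squat and round-footed. Next I go above the socket with the hand empty for a close look, then above the relay.

```bash
cat >> h.py <<'E'
from scipy.spatial.transform import Rotation as Ro
def rpy(zt,yt):
    zt=np.array(zt,float)/np.linalg.norm(zt); yt=np.array(yt,float); yt-=zt*(yt@zt); yt/=np.linalg.norm(yt)
    return Ro.from_matrix(np.c_[np.cross(yt,zt),yt,zt]).as_euler("xyz",degrees=True)
def best(p,zt,yt):
    c=[]
    q0=np.array(read_state()["qpos"])
    for s in(1,-1):
        o=rpy(zt,s*np.array(yt)); q=inverse_kinematics(list(p),list(o))
        if q is not None: c.append((abs(np.array(q)-q0).max(),s,o,np.array(q)))
    return sorted(c,key=lambda t:t[0])
def deckframe(yaw):  # horizontal heading (deg) of deck z
    a=np.radians(yaw); h=np.array([np.cos(a),np.sin(a),0]); k=np.array([0,0,1.])
    z=h*.5+k*np.sqrt(.75); x=-h*np.sqrt(.75)+k*.5
    return np.c_[x,np.cross(z,x),z]
E
python3 - <<'E'
from h import *
R=deckframe(-12.9); o=np.array([.4878,-.1013,.052])
print(R.round(3))
m=o+R@[0,-.05,.034]
for d in(.0,.05,.12,.16):
    for b in best(m+R[:,2]*(d+.04),-R[:,2],R[:,1]): print(d,b[1],b[3].round(0))
b=best(m+R[:,2]*.17,-R[:,2],R[:,1])[0]
reach(list(m+R[:,2]*.17),list(b[2]))
hold(.3)
p=read_camera("wrist"); save(p,"w1.png"); np.savez("w1.npz",w=cloud(p),f=p["frame"])
E=np.array(p["extrinsics"]);print(-E[:3,:3].T@E[:3,3],read_state()["time"],read_state()["ee_pos"])
print(search_frame(p,"socket_mid")[:2])
E
```

```text
[[-0.844 -0.223  0.487]
 [ 0.193 -0.975 -0.112]
 [ 0.5    0.     0.866]]
0.0 -1 [-14.  45.  68.  -1.  96. -91.]
0.0 1 [-14.  45.  68.  -1.  96.  89.]
0.05 -1 [-14.  46.  60.  -1. 104. -91.]
0.05 1 [-14.  46.  60.  -1. 104.  89.]
0.12 -1 [-14.  48.  47.  -1. 116. -91.]
0.12 1 [-14.  48.  47.  -1. 116.  89.]
0.16 -1 [-14.  50.  37.  -1. 123. -91.]
0.16 1 [-14.  50.  37.  -1. 123.  89.]
[ 0.60213601 -0.07566898  0.39919283] 3.8 [ 0.59840595 -0.07503207  0.22873719]
[{'location': [198.8, 271.2], 'confidence': 0.63}]
```

View pics/w1.png

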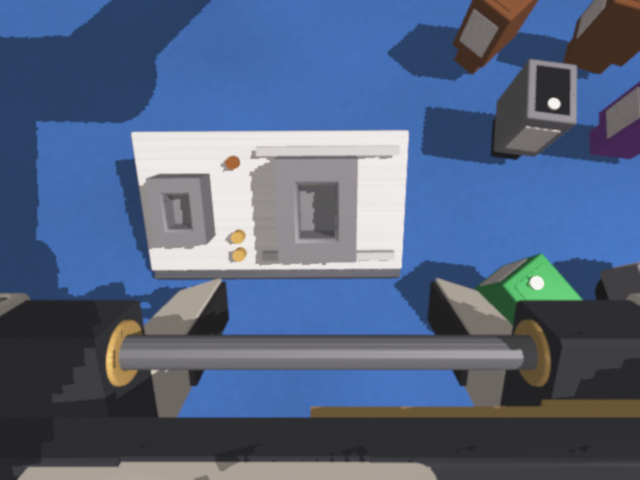

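The wrist view shows the whole dock: the large socket block spans roughly columns 275–357 and rows 157–262, with its hole at (212,318). The grey relay is at the upper right (105,535). I'll fit the deck plane, the socket edges and the hole from this depth image.

Run:
```python
from h import *
from scipy.optimize import least_squares
X=np.load("w1.npz"); w=X["w"]; f=X["f"].astype(int)
reg=np.zeros((480,640),bool); reg[125:275,130:412]=1
br=(f.min(2)>165)&reg&~np.isnan(w[...,0])
q=w[br]
for _ in range(6):
    A=np.c_[q[:,:2],np.ones(len(q))]; s=np.linalg.lstsq(A,q[:,2],rcond=None)[0]; e=abs(A@s-q[:,2]); q=q[e<max(.0015,2.5*np.median(e))]
nn=np.array([-s[0],-s[1],1]);nn/=np.linalg.norm(nn)
print("n",nn.round(4),"tilt",np.degrees(np.arccos(nn[2])),"dir",np.degrees(np.arctan2(nn[1],nn[0])),len(q),np.median(e))
R=deckframe(np.degrees(np.arctan2(nn[1],nn[0])))
r=cv2.minAreaRect(((q@R)[:,:2]*1000).astype(np.float32)); print(r)
R0=deckframe(-12.9)
for ang in(r[2],): print()
c=np.array(r[0])/1000; o=R@np.array([c[0],c[1],np.median(q@R[:,2])]); print("o",o)
# socket in deck frame
d=(w-o)@R
for lab,D in(("",d),):
    D=np.where(reg[...,None],D,np.nan)
    top=(abs(D[...,2]-.034)<.004)&(abs(D[...,1]+.05)<.06)
    t=D[top]; rr=cv2.minAreaRect((t[:,:2]*1000).astype(np.float32)); print("top",len(t),np.median(t[:,2]),rr)
    print("pct",np.percentile(t[:,:2],[.5,99.5],axis=0))
    # hole inner edges: along mid lines
    m=np.array([np.percentile(t[:,i],[.5,99.5]).mean() for i in(0,1)]);
    k=t[abs(t[:,0]-m[0])<.015][:,1]-m[1]; print("hole y edges",k[k<0].max(),k[k>0].min())
    k=t[abs(t[:,1]-m[1])<.010][:,0]-m[0]; print("hole x edges",k[k<0].max(),k[k>0].min())
    print("hole centre deck",m)
    sm=D[(abs(D[...,2]-.030)<.004)&(abs(D[...,1]-.08)<.05)]; print("small",np.percentile(sm[:,:2],[.5,99.5],axis=0).mean(0))
# relay top
rt=w[40:160,490:590].reshape(-1,3); rt=rt[(rt[:,2]>.085)&(rt[:,2]<.105)]
print("relay",np.median(rt[:,2]),cv2.minAreaRect((rt[:,:2]*1000).astype(np.float32)))
```

```text
n [ 0.4882 -0.107   0.8661] tilt 29.986477610765547 dir -12.361099567497899 16052 0.0005242383178290025
((-402.6028747558594, -3.1968002319335938), (249.05191040039062, 133.49298095703125), 89.87992095947266)

o [ 0.48442763 -0.10289091  0.05254675]
top 6521 0.03393366050591656 ((-0.5125846862792969, -41.857547760009766), (70.1352310180664, 92.84333038330078), 89.77714538574219)
pct [[-0.04603397 -0.0766362 ]
 [ 0.04573971 -0.00711837]]
hole y edges -0.016442503788534388 0.015979623694202544
hole x edges -0.02372603840255126 0.023754188040615763
hole centre deck [-0.00014713 -0.04187728]
small [0.00024745 0.08004027]
relay 0.09644630598140194 ((450.61578369140625, 161.61451721191406), (44.36704635620117, 61.020301818847656), 69.27047729492188)
```

Run:
```python
from h import *
th=np.radians(69.3); ry=np.array([np.cos(th),np.sin(th),0])
o=rpy([0,0,-1],ry); c=np.array([.4506,.1616])
reach([*c,.20],list(o)); command_gripper(.07,55); hold(.2)
p=read_camera("wrist"); w=cloud(p); save(p,"w2.png"); np.savez("w2.npz",w=w,f=p["frame"])
f=p["frame"].astype(int); s=(np.ptp(f,axis=2)<40)
rt=w[(w[...,2]>.088)&(w[...,2]<.104)&(np.linalg.norm(w[...,:2]-c,axis=2)<.06)]
print(len(rt),np.median(rt[:,2]),cv2.minAreaRect((rt[:,:2]*1000).astype(np.float32)))
st=read_state(); print(st["time"],st["ee_pos"],st["tcp_rot"],o,st["qpos"].round(1),st["opening"])
```

```text
5189 0.09677966421555272 ((450.45355224609375, 162.8743896484375), (44.01792526245117, 59.93258285522461), 68.48531341552734)
5.7917 [0.45058987 0.16161924 0.20003456] [1.79997773e+02 3.32009428e-03 1.59302656e+02] [180.    0.  159.3] [ 10.5  16.7  97.5   0.   65.8 -58.8] 0.07028076851191789
```

View pics/w2.png

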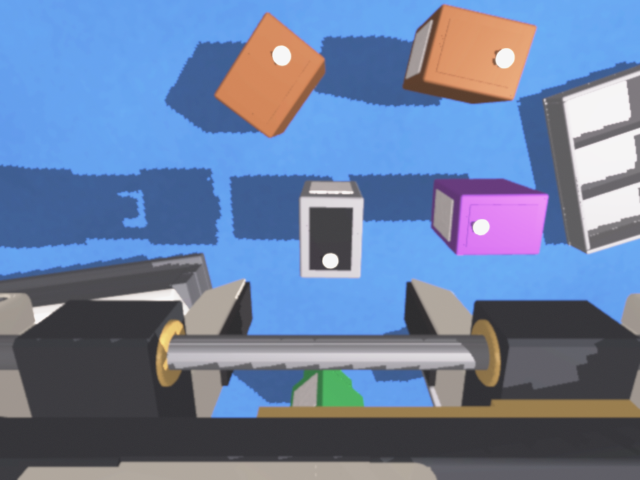

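The wrist view shows the relay top fully at (235,331), measuring 44 x 60 mm, with free room for both fingers. Now I grasp it, lift it and carry it above the socket.

Run:
```python
from h import *
th=np.radians(68.5); ry=np.array([np.cos(th),np.sin(th),0])
o=list(rpy([0,0,-1],ry)); c=[.4505,.1629]
reach([*c,.15],o)
print("hit",servo_line([*c,.051],o,feed=.1,max_force=8))
print(read_state()["ee_pos"])
command_gripper(.03,55); s=read_state(); print(s["opening"],s["grip_force"],s["force"])
servo_line([*c,.24],o,feed=.15)
s=read_state(); print(s["opening"],s["grip_force"],s["force"],s["time"])
R=deckframe(-12.4); od=np.array([.4844,-.1029,.0525])
# TCP at relay z .051 ; seated relay origin deck z .008
def tgt(dz,dy=0,dx=0): return list(od+R@[0+dx,-.0419+dy,.008+.051+dz])
oo=list(rpy(-R[:,2],-R[:,1]))
reach(tgt(.09),oo); hold(.3)
s=read_state(); print(s["opening"],s["force"],s["moment"],s["time"],s["ee_pos"],tgt(.09))
p=read_camera("wrist"); save(p,"w3.png"); np.savez("w3.npz",w=cloud(p),f=p["frame"])
for n in("scene","side"):
    p=read_camera(n); np.savez(n+"3.npz",w=cloud(p),f=p["frame"]); save(p,n+"3.png")
```

```text
hit False
[0.45096217 0.16299677 0.05160046]
0.04338170974434263 54.956976771354675 [-0.55022473  0.17640786  1.16953758]
0.043636833564122644 54.95736837387085 [-0.02205801 -0.06432254 -2.76371279] 9.2
0.043980541241940056 [-0.51427982  0.0648518  -3.88688752] [-0.14022522 -0.59448518  0.0221184 ] 10.575 [ 0.56623667 -0.07685286  0.18248539] [np.float64(0.5661594949441955), np.float64(-0.07797521341174458), np.float64(0.18153778516388133)]
```

Run:
```python
from h import *
a=cv2.imread("pics/w3.png"); a=cv2.resize(a,(400,300))
b=cv2.imread("pics/scene3.png")[100:280,130:370]; c=cv2.imread("pics/side3.png")[180:420,220:420]
cv2.imwrite("pics/m3.png",np.vstack([np.hstack([cv2.resize(b,(400,300),interpolation=2),a]),np.hstack([cv2.resize(c,(250,300),interpolation=2),np.zeros((300,550,3),np.uint8)])]))
s=read_state(); print(s["ee_pos"],s["qpos"],s["tcp_rot"])
# relay top plane in deck frame seen by the wrist camera
R=deckframe(-12.4); od=np.array([.4844,-.1029,.0525])
d=(np.load("w3.npz")["w"]-od)@R
for lo in np.arange(.0,.22,.01):
    k=(d[...,2]>lo)&(d[...,2]<lo+.01)&(abs(d[...,0])<.06)&(abs(d[...,1]+.042)<.05)
    if k.sum()>50: print(round(lo,3),k.sum(),d[k].min(0).round(4),d[k].max(0).round(4))
```

```text
[ 0.56618578 -0.07753627  0.18194188] [-14.81051541  45.51780788  56.89243375  -1.2847793  107.52040802
 -92.50954952] [-179.99781504  -29.9575249   167.63916094]
0.0 4573 [-0.0407 -0.092   0.    ] [0.0599 0.008  0.01  ]
0.01 210 [-0.0006 -0.077   0.0101] [ 0.0459 -0.0074  0.02  ]
0.02 219 [-0.0003 -0.077   0.02  ] [ 0.046  -0.0071  0.03  ]
0.03 4734 [-0.0048 -0.0771  0.03  ] [ 0.0459 -0.0069  0.0364]
0.1 51 [ 0.0229 -0.0563  0.1001] [ 0.0237 -0.0294  0.1029]
0.12 250 [ 0.0295 -0.064   0.125 ] [ 0.0307 -0.0213  0.13  ]
0.13 479 [ 0.0296 -0.0642  0.13  ] [ 0.0317 -0.0214  0.14  ]
0.14 824 [ 0.0126 -0.0769  0.14  ] [ 0.0318 -0.0088  0.15  ]
0.15 1358 [ 0.0124 -0.0814  0.15  ] [ 0.032  -0.0042  0.16  ]
0.16 1663 [ 0.0124 -0.0814  0.16  ] [ 0.0321 -0.0041  0.17  ]
0.17 2107 [ 0.0123 -0.0779  0.17  ] [ 0.0322 -0.0077  0.18  ]
0.18 2466 [-0.0092 -0.0752  0.18  ] [ 0.0325 -0.0103  0.19  ]
0.19 11097 [-0.0113 -0.0674  0.19  ] [ 0.0312 -0.0184  0.2   ]
0.2 642 [-0.0034 -0.0676  0.2   ] [ 0.0354 -0.0183  0.21  ]
0.21 5028 [ 0.0048 -0.092   0.21  ] [0.0396 0.008  0.22  ]
```

View pics/m3.png

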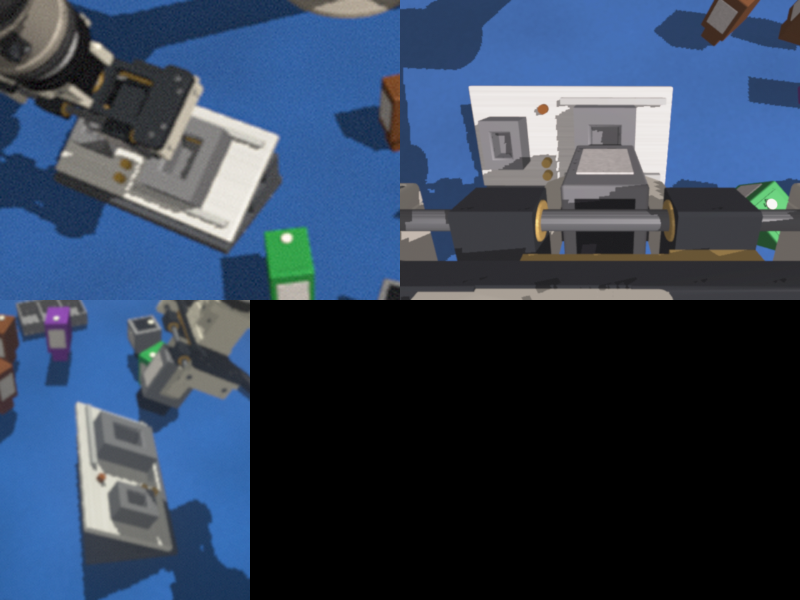

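The wrist view shows the relay held just in front of the hole, with its foot and body face visible. I'll measure the residual tilt and offset in the deck frame from this same picture.

Run:
```python
from h import *
R=deckframe(-12.4); od=np.array([.4844,-.1029,.0525])
d=(np.load("w3.npz")["w"]-od)@R
k=(d[...,2]>.127)&(d[...,2]<.185)&(abs(d[...,0]-.031)<.005)&(abs(d[...,1]+.0425)<.019)
t=d[k]; A=np.c_[t[:,1:]-[-.0425,.155],np.ones(len(t))]; s,*_=np.linalg.lstsq(A,t[:,0],rcond=None)
print(len(t),"slopes dx/dy,dx/dz deg",np.degrees(np.arctan(s[:2])),"x at z.155",s[2], np.std(A@s-t[:,0]))
for z in np.arange(.128,.19,.008):
    u=t[abs(t[:,2]-z)<.003]
    u2=d[(abs(d[...,2]-z)<.003)&(abs(d[...,0]-.031)<.0025)&(abs(d[...,1]+.0425)<.026)]; print(z.round(3),u2[:,1].min().round(4),u2[:,1].max().round(4))
f=d[(d[...,2]>.098)&(d[...,2]<.124)&(abs(d[...,0])<.04)&(abs(d[...,1]+.042)<.03)]
print(len(f),f.min(0),f.max(0)); A=np.c_[f[:,2]-.11,np.ones(len(f))]; print(np.linalg.lstsq(A,f[:,0],rcond=None)[0])
```

```text
5092 slopes dx/dy,dx/dz deg [-0.17047127 -0.04522629] x at z.155 0.03095549788056986 0.0005304280392219893
0.128 -0.0642 -0.0213
0.136 -0.0639 -0.0214
0.144 -0.0642 -0.021
0.152 -0.0641 -0.0214
0.16 -0.0641 -0.0214
0.168 -0.0644 -0.0214
0.176 -0.0643 -0.021
0.184 -0.0642 -0.0215
52 [ 0.02282235 -0.05633969  0.09999237] [ 0.02370546 -0.02873001  0.10289277]
[0.30524619 0.02589641]
```

The relay hangs straight: its tilt is under 0.2°, and it is off by +0.8 mm in deck x and -0.65 mm in deck y. I correct that and insert with a force guard.

```bash
cat >> h.py <<'E'
R=deckframe(-12.4); od=np.array([.4844,-.1029,.0525])
def tgt(dz,dx=-.0007,dy=.0006): return list(od+R@[dx,-.0419+dy,.059+dz])
oo=list(rpy(-R[:,2],-R[:,1]))
def rep(l,f0=0):
    s=read_state(); print(l,"dz",((R.T@(s["ee_pos"]-od))-[0,-.0419,.059]).round(4),"F deck",(R.T@(s["force"]-f0)).round(1),"M",(R.T@s["moment"]).round(2),round(s["opening"],4),round(s["time"],1))
E
python3 - <<'E'
from h import *
servo_line(tgt(.032),oo,feed=.08); hold(.2); rep("above"); f0=read_state()["force"]
for dz in(.024,.018,.012):
    h=servo_line(tgt(dz),oo,feed=.025,max_force=14); rep((dz,h),f0)
    if h: break
E
```

```text
above dz [-0.0008  0.0006  0.0325] F deck [-1.8 -0.3 -2.6] M [ 0.01  0.57 -0.01] 0.0436 11.8
(0.024, False) dz [-0.0006  0.0005  0.0238] F deck [-0.2  0.4 -1. ] M [-0.05  0.54 -0.  ] 0.0437 12.3
(0.018, False) dz [-0.0006  0.0005  0.0177] F deck [-1.1 -0.9 -0.7] M [-0.23  0.6  -0.06] 0.0438 12.7
(0.012, False) dz [-0.0011  0.0005  0.0119] F deck [-2.2 -1.8 -0.2] M [-0.37  1.12 -0.12] 0.0435 13.1
```

Run:
```python
from h import *
f0=np.zeros(3)
for dz in(.006,.002,-.001,-.003):
    h=servo_line(tgt(dz),oo,feed=.02,max_force=32); rep((dz,h),f0)
    if h: break
hold(.3); rep("held")
p=read_camera("wrist"); d=(cloud(p)-od)@R; np.savez("w4.npz",d=d); save(p,"w4.png")
```

```text
(0.006, False) dz [-0.001   0.0005  0.0069] F deck [-4.2 -2.6  4.4] M [-0.43  0.96 -0.12] 0.0438 13.5
(0.002, False) dz [-0.001   0.0005  0.0026] F deck [-3.1 -2.4  2.9] M [-0.46  1.01 -0.1 ] 0.044 13.8
(-0.001, False) dz [-0.0011  0.0005  0.0008] F deck [-3.  -2.8  8.7] M [-0.49  0.66 -0.11] 0.0435 14.2
(-0.003, False) dz [-0.0011  0.0005  0.0007] F deck [-1.2 -4.2 18.8] M [-0.5  -0.11 -0.08] 0.0441 14.4
held dz [-0.0011  0.0005  0.0007] F deck [ 0.4 -2.8 18.6] M [-0.5  -0.12 -0.12] 0.0438 14.7
```

It bottomed out at the expected height, with force rising and no further motion. I'll give it one slightly firmer push, then release, back off and check.

Run:
```python
from h import *
h=servo_line(tgt(-.006),oo,feed=.02,max_force=14); rep(h)
hold(.2); rep("held")
p=np.array(read_state()["ee_pos"]); D=R.T@(p-od)
servo_line(list(od+R@(D+[0,0,.0])),oo,feed=.02); rep("relaxed")
command_gripper(.07); hold(.3); rep("open")
servo_line(list(od+R@(D+[0,0,.13])),oo,feed=.15); hold(.3); rep("back")
p=read_camera("wrist"); d=(cloud(p)-od)@R; save(p,"w5.png")
m=(abs(d[...,1]+.0415)<.035)&(abs(d[...,0])<.045)
t=d[m&(d[...,2]>.098)&(d[...,2]<.112)]; print("top",len(t),np.median(t,0),t.min(0),t.max(0),cv2.minAreaRect((t[:,:2]*1000).astype(np.float32)))
A=np.c_[t[:,:2]-[0,-.0415],np.ones(len(t))]; print(np.linalg.lstsq(A,t[:,2],rcond=None)[0])
k=d[(abs(d[...,2]-.034)<.004)&(abs(d[...,1]+.042)<.045)&(abs(d[...,0])<.05)]; print("block",k.min(0),k.max(0),np.median(k[:,2]))
```

```text
True dz [-0.0012  0.0004  0.0007] F deck [-0.4  0.3  5.2] M [-0.06 -0.16 -0.  ] 0.0436 15.0
held dz [-0.0012  0.0004  0.0007] F deck [0.3 0.2 4.6] M [-0.04 -0.24  0.03] 0.0437 15.2
relaxed dz [-0.0013  0.0004  0.0008] F deck [-2.4 -2.6  0.7] M [-0.3   1.07 -0.11] 0.0438 15.4
open dz [-0.0012  0.0004  0.0007] F deck [-0.1 -0.9  0.1] M [-0.02  0.32 -0.02] 0.0702 16.4
back dz [-0.0011  0.0004  0.1304] F deck [0.2 0.5 0.6] M [ 0.02  0.31 -0.03] 0.0698 17.7
top 5889 [ 0.00156947 -0.04080125  0.10459462] [-0.03113581 -0.06308206  0.09826958] [ 0.02884564 -0.01901225  0.10848382] ((-1.1237411499023438, -41.01631164550781), (44.06016540527344, 59.969276428222656), 89.9217758178711)
[-0.01195349  0.00132647  0.10454856]
block [-0.04663784 -0.07698757  0.03163675] [ 0.04579577 -0.00681712  0.03794977] 0.03406292819380573
```

View pics/w5.png

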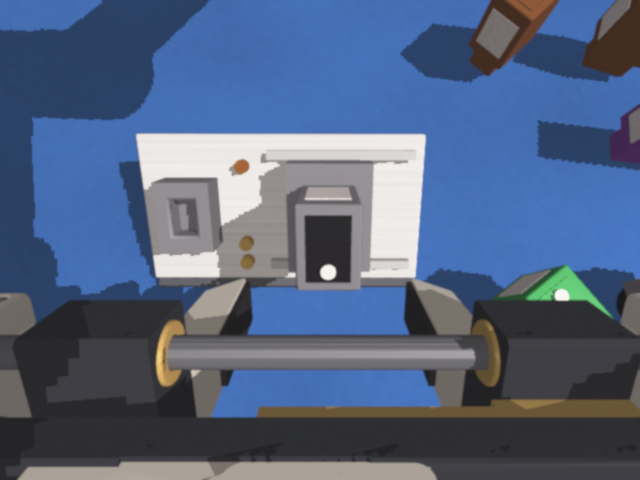

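The picture shows the relay in the large socket, body centred at (245,328). Its top is at 104.5 mm (104 expected), with a slight lean of up to 0.7°. I'll press the top gently with closed fingers to be sure it is flush.

Run:
```python
from h import *
command_gripper(.0); 
def q(z): return list(od+R@[-.008,-.0413,z+.008])
servo_line(q(.125),oo,feed=.1); hold(.2); f0=read_state()["force"]
h=servo_line(q(.096),oo,feed=.015,max_force=24); rep(h,f0); 
D=R.T@(np.array(read_state()["ee_pos"])-od); print("tip z",D[2]-.008)
hold(.2); rep("held",f0)
servo_line(q(.125),oo,feed=.1)
servo_line(list(od+R@[-.0011,-.0415,.19]),oo,feed=.15); hold(.3)
p=read_camera("wrist"); d=(cloud(p)-od)@R; save(p,"w6.png")
m=(abs(d[...,1]+.0415)<.02)&(abs(d[...,0]+.001)<.028)
t=d[m&(d[...,2]>.098)&(d[...,2]<.107)]; 
for _ in range(3):
    A=np.c_[t[:,:2]-[0,-.0415],np.ones(len(t))]; s=np.linalg.lstsq(A,t[:,2],rcond=None)[0]; t=t[abs(A@s-t[:,2])<.001]
print(len(t),s)
m=(d[...,0]>.024)&(d[...,0]<.032)&(abs(d[...,1]+.0415)<.018)&(d[...,2]>.04)&(d[...,2]<.1)
t=d[m];print("face slope",np.polyfit(t[:,2],t[:,0],1))
rep("end")
```

```text
True dz [-0.008   0.0006  0.0539] F deck [1.5 1.2 4.7] M [-0.01  0.08  0.03] 0.0007 21.2
tip z 0.10487531939802125
held dz [-0.008   0.0006  0.0539] F deck [1.1 0.5 3.9] M [0.02 0.02 0.  ] 0.0 21.4
3484 [-0.00844763  0.0038254   0.10478785]
face slope [-0.00973476  0.0299816 ]
end dz [-0.0011  0.0004  0.1305] F deck [-0.  -0.4 -0.2] M [ 0.    0.29 -0.01] 0.0 22.7
```

Run:
```python
from h import *
def q(z): return list(od+R@[-.013,-.0413,z+.008])
servo_line(q(.115),oo,feed=.1); hold(.2); f0=read_state()["force"]
for z in(.106,.103,.101,.0995):
    h=servo_line(q(z),oo,feed=.015,max_force=40); hold(.2); rep((z,h),f0)
    if (R.T@(read_state()["force"]-f0))[2]>26: break
hold(.3); rep("held",f0)
servo_line(q(.125),oo,feed=.1)
servo_line(list(od+R@[-.0011,-.0415,.19]),oo,feed=.15); hold(.3)
p=read_camera("wrist"); d=(cloud(p)-od)@R; save(p,"w7.png")
m=(abs(d[...,1]+.0415)<.02)&(abs(d[...,0]+.001)<.028)
t=d[m&(d[...,2]>.098)&(d[...,2]<.107)]; 
for _ in range(3):
    A=np.c_[t[:,:2]-[0,-.0415],np.ones(len(t))]; s=np.linalg.lstsq(A,t[:,2],rcond=None)[0]; t=t[abs(A@s-t[:,2])<.001]
print(len(t),s)
m=(d[...,0]>.024)&(d[...,0]<.032)&(abs(d[...,1]+.0415)<.018)&(d[...,2]>.04)&(d[...,2]<.1)
t=d[m];print("face slope",np.polyfit(t[:,2],t[:,0],1)); rep("end")
```

```text
(0.106, False) dz [-0.013   0.0006  0.0551] F deck [ 0.7 -0.5 -0.1] M [-0.01  0.31  0.  ] 0.0004 24.7
(0.103, False) dz [-0.0131  0.0006  0.0538] F deck [0.9 0.3 9.2] M [-0.03  0.14  0.04] 0.0006 25.2
(0.101, False) dz [-0.0131  0.0006  0.0537] F deck [ 2.6 -0.4 17.2] M [-0.11 -0.13  0.01] 0.0003 25.7
(0.0995, False) dz [-0.0132  0.0006  0.0537] F deck [ 3.6 -0.2 23.2] M [-0.15 -0.32  0.03] 0.0006 26.2
held dz [-0.0132  0.0007  0.0537] F deck [ 3.  -1.3 24.2] M [-0.14 -0.31 -0.  ] 0.0003 26.5
3498 [-0.00824857  0.00307509  0.10475526]
face slope [-0.00903133  0.02992678]
end dz [-0.0011  0.0004  0.1305] F deck [0.2 0.3 0.8] M [-0.01  0.27 -0.01] 0.0007 27.8
```

A sustained 24 N push moves it less than 0.2 mm and the readings don't change, so it is home. The hand is clear, so I hand in.

```bash
python3 -c "
from bench import *
print(close_job())"
```

```text
the job is handed in; nothing more can be done
None
```

The grey relay with the rectangular foot is plugged into the large socket, stayed put under a final 24 N push, and has been let go; the job was handed in at about 28 s, and the camera still read about 0.5° of lean (roughly 0.5 mm across the body, near the measurement error).

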